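# Roll the copper roller up its ramp and hold it at the stop

## Task

Push the copper roller slowly up the wooden ramp with your fingertips, from its downhill side, until it lies squarely against the stop across the ramp, never letting it run back down. Do not grip, straddle or lift it, and leave the other things alone. Finish while still pressing it against the stop with the fingers, because it would roll back if you let go.

Things in the scene. Friction and masses are not known exactly. Their poses are not given: they have to be found in the camera images.
- ramp: Fixed plywood ramp with low wooden side rails. Origin: middle of its lower edge (toe), at bench height. Its x axis is level and points uphill, y across the ramp, z up. The running surface starts at bench height at x = 0 and rises at 0.122 rad (7 degrees, 12.3 mm per 100 mm of x) to x = 328 mm. It is 180 mm wide between rails; rails are 15 mm thick and stand 12 mm above the surface (square to it), from the toe to the top.
- deck: The ramp's sloping running surface (part of the ramp, same origin at the toe). Its x axis points up the slope along the surface, y across, z square to the surface, which is at z = 0.
- stop: Fixed upright stop, a wooden block with a steel face, 176 mm across the ramp, 32 mm thick, standing on the ramp 50 to 62 mm above its surface; how far up the ramp it stands varies (face 190 to 280 mm from the toe). Origin: foot of its downhill face, mid width, at bench height (below the ramp surface). x points level uphill, y across, z up; the downhill face is the plane x = 0, vertical, top at z = 85 mm.
- roller: Polished copper roller: 50 mm diameter, 150 mm long, 12 mm steel axle stubs standing 8 mm out of each end, 0.4 to 0.85 kg, slippery (friction about 0.3). Origin at its centre; y is the cylinder axis (x, z turn as it rolls). Starts lying on the bench, centre 30 to 70 mm before the ramp's toe, across the ramp, up to 0.2 rad askew. It rolls freely: let go on the slope, it runs back.
- roller_mid (a point): Centre of the roller, on its axis.
- roller_far (a point): Point on the roller's axis 40 mm from its centre towards +y of the roller.
- roller_near (a point): Point on the roller's axis 40 mm from its centre towards -y of the roller.
- hammer: Bystander: loose hammer, 240 mm long, lying beside the ramp on the side away from the robot. Leave alone.
- jar: Bystander: glass jar 56 mm in diameter, 70 mm tall with a dark lid, standing beside the toe of the ramp, on the side away from the robot. Origin under its centre. Leave alone.
- collar: Bystander: short copper collar, 60 mm outside diameter, 30 mm tall, standing on the bench on the robot's side of the ramp. Origin under its centre. Leave alone.
Not all that is in view belongs to the job. Leave any yellow look-alike of the roller alone. What is shaped like the stop but pink is not meant.

How it is judged (in metres and radians):
On the way, in this order (a step that is already met when the one before it is completed fails the run):
1. the roller is on the ramp, 80 mm or more up from the toe, lying on its surface (x of roller_mid in the frame of deck above 0.08 m and z of roller_mid in the frame of deck between 0.018 and 0.032 m), for 0.1 s.
2. the roller lies squarely against the stop (x of roller_mid in the frame of stop between -0.029 and -0.02 m and z of roller_mid in the frame of deck between 0.018 and 0.03 m and y of roller_mid in the frame of stop between -0.03 and 0.03 m and angle between the y axis of roller and the y axis of stop, either way round below 0.08 rad), for 0.2 s.
At the end, for the whole second after the job is handed in: The roller rests on the ramp surface (within 5 mm), against the stop (gap under 4 mm, within 0.08 rad of square, within 30 mm of mid-ramp), still, with the fingers pressing on it and it pressing on the stop (each over 0.3 N) for the last second (all of step 2 and linear speed of roller below 0.02 m/s and contact force between the fingers and roller above 0.3 N and contact force between roller and stop above 0.3 N); the arm keeps its last pose, push and grip.
It fails at once if the roller is lifted more than 12 mm off the bench or the ramp (z of roller_mid in the frame of deck above 0.037 m and height (world z) of roller_mid above 0.037 m).
It fails at once if the roller is taken between the fingers (the grasp point comes within 22 mm of its axis) instead of being pushed (distance between the grasp point and roller_mid below 0.022 m or distance between the grasp point and roller_far below 0.022 m or distance between the grasp point and roller_near below 0.022 m).
It fails at once if the roller runs faster than 0.3 m/s (rolls back, or is struck) (linear speed of roller above 0.3 m/s).
It fails at once if the hammer, the jar or the copper collar is moved more than 25 mm (distance of any of hammer, jar, collar from where it was at the start of the episode above 0.025 m).
It also fails if it takes over 42 s, if anything falls off the work surface, if the arm or the gripper's body presses on something with over 40 N, if the wrist force passes 120 N, or if a joint passes its speed limit or range.

## Robot

A 6-joint arm with a two-finger parallel gripper is mounted at the origin on the work surface. World frame = base frame: x ahead of the robot, y to its left, z up, the work surface at z = 0. Lengths are in mm, angles in rad, forces in N, time in s.
With the tool pointing down it reaches from about 350 to 775 mm from the base axis. Payload 7.3 kg.
Tool frame: the origin (TCP) lies midway between the tips of the shut fingers; the grasp point (between the pads) lies 19 mm behind it; z points along the fingers, y is the line along which they close (so a half turn about z gives the same grasp; the last joint's range is limited). The gripper opens to 92 mm and grips with 3 to 60 N. Pads are 19 mm wide; open, the fingers measure 130 mm over their backs; the gripper's body (75 mm by 190 mm) begins 47 mm behind the grasp point.
Start: joints at [1.054, 0.342, 1.524, -0, 1.275, -0.146], TCP at [190.227, 489.345, 226.741] pointing down, gripper open.
Joint ranges: [-2.53, 2.53], [-0.77, 2.02], [0.04, 2.7], [-1, 4.14], [0.28, 2.66], [-3.11, 3.11]. Speed limits (rad/s): [2.57, 2.57, 3.14, 3.14, 3.14, 3.14].

## Interface

Orientations are given as [roll, pitch, yaw] about the fixed x, y, z axes, in that order (R = Rz(yaw) Ry(pitch) Rx(roll)).
In Python, from plant import readout, vision, order, models gives the robot as it stands. The module is installed in compiled form; this text tells all that it offers.
- The arm moves only by the tool step_arm, never from a script. Its argument "series" is text: rows parted by semicolons, each of 7 numbers parted by spaces: the gripper's target within -1 to 1 (shut at 1, half-way at 0, fully open at -1), then the shift along the tool's x, y, z each as a share of 80 mm, from -1 to 1, then the turn, a rotation vector about the tool's x, y, z each as a share of 2 pi rad, from -1 to 1. In form: jaw x y z ax ay az; .... A call has 1 to 20 rows; each row is the pose to reach, as a shift and turn from the pose commanded when the call began, along the tool's axes at that moment, turning the shorter way round; what a row does not reach only later rows make up. A row lasts 1/10 s, in which the tool goes at most 50 mm and 8.59 degrees, less where a joint would pass 70% of its speed; a pose out of reach is approached as far as the arm can. A call with a number of a shift or a turn outside -1 to 1 is refused whole. A call with a gripper value outside its range is refused whole. The fingers move at their own pace and stop on an object; the grip force is fixed at half the most. Time passes only in rows, so rows that repeat a pose let the fingers close. It gives the time, the measured TCP pose, the force, the opening and the grip force at its end, in the units of the state.
- readout.get_obs(): the state, without advancing time (a new reading comes with each control period).
- vision.capture(name): name is "scene" or "side" or "wrist"; returns a dict with "frame" (400x640x3 uint8, red, green, blue), "depth" (400x640 float32, mm along the optical axis (not along the pixel's ray), 0 where there is no reading), "fovy" (degrees; the focal length in pixels is half the picture's height over the tangent of half this angle, whatever the lens; pixels are square), "cx", "cy" (the principal point, pixels), "rvec" (rotation vector, rad) and "tvec" (3), from world to camera coordinates, as OpenCV has them; the wrist camera has in their place "mount" (4x4, takes a point from camera to tool coordinates, whose origin is the TCP and whose axes are the flange's). Camera axes: x right, y down, z forward; pixel columns grow to the right and rows downward; lengths in mm; the calibration is good to about 2 mm. The wrist camera is an equidistant fisheye: a pixel r from the principal point sees the ray r / f radians off the axis. A picture is of the moment at which its call begins: read the wrist's pose just before it.
- order.close_job(): hands the job in; it is judged then, once.
Trained networks look in a picture, given as the dict that the camera call returned (one of the last four; its "shot" number tells which), for a name from the list of things; names that differ only in an ending like _2 or _b are one class to them, and where a whole thing is asked for, a point or a joint stands for the part that bears it (a point fixed in the world has none). Each returns a list of dicts, best first, with "p" (0 to 1); they miss things now and then, are a little off and sometimes report something else, mostly with a low value. They report only what shows in the picture. A call takes as long as a camera call. They do not tell look-alikes from the thing itself.
- models.look_for(picture, thing): "position" ([column, row] in pixels, amid what is visible of it).
- models.pinpoint(picture, thing): "position" ([column, row] in pixels: a listed point, or the origin of a listed thing).
The state is a dict: "time": time; "joint_positions": joint angles; "dq": joint speeds; "tau": joint torques, N m; "tool_pos": TCP position; "tcp_rot": TCP orientation; "contact_force": force on the tool from outside, world axes, zero at the start; "moment": the same for the moment, N m; "grip_width": finger opening in mm; "finger_force": force on a finger pad.
Only numpy, scipy, OpenCV 4.12 (cv2) and the standard library are available. Lean on these libraries where they do the work, as an engineer would, in place of code of your own. Each camera call takes 0.05 s, during which the arm holds its last target. There are 200 camera calls.

## Working session

There is one attempt and no reset: what is moved stays moved. The work goes in short steps, Python scripts to look and compute and a tool call to move; the robot and the scene stay as the last step left them, time stands still between calls to the robot, and variables do not carry over. Pictures are saved under pics/ and viewed, at most 10 in all, crops included, and the job is handed in when it is done.

Besides the shell and the picture viewer there is one more tool, called after "Call:" as name(argument=value, ...), one argument or row to a line, values as JSON. step_arm: Moves the arm, as the interface text tells. Shift numbers are shares of 80 mm and turn numbers shares of 2 pi rad, none past 1 either way. Its arguments: {"type":"object","properties":{"series":{"type":"string"}},"required":["series"]}

```bash
mkdir -p pics; cat > h.py <<'E'
import numpy as np, cv2
from plant import readout, vision, order, models
def K(c):
    f=200/np.tan(np.radians(c["fovy"])/2); return f
def world(c,u,v,d=None):
    f=K(c); 
    if d is None:
        w=c["depth"][int(v)-1:int(v)+2,int(u)-1:int(u)+2]; w=w[w>0]; d=np.median(w) if w.size else 0
    p=np.array([(u-c["cx"])/f*d,(v-c["cy"])/f*d,d])
    R=cv2.Rodrigues(np.array(c["rvec"],float))[0]
    return R.T@(p-np.array(c["tvec"]).ravel())
def cloud(c):
    f=K(c); v,u=np.mgrid[:400,:640]; d=c["depth"]
    p=np.stack([(u-c["cx"])/f*d,(v-c["cy"])/f*d,d],-1)
    R=cv2.Rodrigues(np.array(c["rvec"],float))[0]
    return (p-np.array(c["tvec"]).ravel())@R
def save(n,im): cv2.imwrite("pics/"+n,cv2.cvtColor(im,cv2.COLOR_RGB2BGR))
E
python3 - <<'E'
from h import *
np.set_printoptions(precision=1,suppress=True)
print(readout.get_obs())
for n in ("scene","side"):
    c=vision.capture(n); save(n+".png",c["frame"]); np.savez(n,**{k:c[k] for k in c})
    print(n,c["cx"],c["cy"],c["fovy"])
    for t in ("roller","stop","ramp","collar","jar","hammer"):
        for r in models.look_for(c,t)[:3]: print(t,r["p"],np.array(r["position"]),world(c,*r["position"]))
E
```

```text
{'time': 0.0, 'joint_positions': array([ 1.1,  0.3,  1.5, -0. ,  1.3, -0.1]), 'dq': array([-0., -0., -0.,  0.,  0.,  0.]), 'tau': array([ -0. , -43.1, -24.4,   0.1,   0.1,  -0. ]), 'tool_pos': array([190., 489., 226.]), 'tcp_rot': array([-3.1, -0. ,  2.8]), 'contact_force': array([0.2, 0.5, 1. ]), 'moment': array([ 0. , -0.1, -0. ]), 'finger_force': 0.0, 'grip_width': 91.87009088419222}
scene 320.95691399822044 203.36113983546684 52.00948663644394
roller 0.92 [378.  201.6] [588.5 230.5  47.1]
roller 0.8 [453.4 189.9] [530.6 426.1  42.8]
stop 0.72 [177.5 180.6] [ 575.9 -255.4   81. ]
stop 0.58 [254.3 186.9] [589.4 -67.7  81.5]
ramp 0.93 [294.1 201.2] [567.4  23.7  18.4]
collar 0.8 [348.4 166.5] [430.8 162.3  27.3]
collar 0.48 [269.9 249.9] [730.2 -17.4  20.2]
jar 0.75 [373.8 253.8] [763.3 208.4  60. ]
hammer 0.67 [268.3 249.6] [729.5 -21.   20.3]
side 320.9991361887736 202.017317547175 57.6979147704731
roller 0.71 [249.  136.4] [492.9 409.6  38.4]
roller 0.69 [288.4 171.2] [546.9 213.8  40.4]
stop 0.85 [365.2 351.4] [ 502.9 -290.9   83.5]
stop 0.64 [335.6 249.4] [541.6 -93.   80.5]
stop 0.37 [355.1 155.7] [724.5 192.8  54.7]
ramp 0.66 [314.  240.8] [529.3  -9.9  20.1]
collar 0.85 [237.3 204.7] [401.8 178.4   5.9]
jar 0.61 [355.7 157. ] [727.2 193.9  49. ]
hammer 0.96 [397.8 237.6] [703.5 -68.5  18.1]
```

View pics/scene.png

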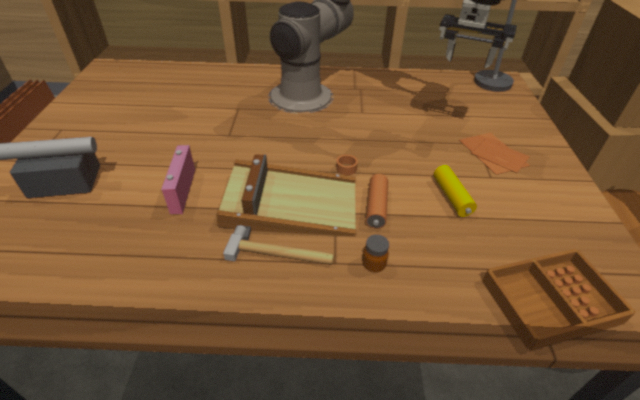

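```bash
python3 - <<'E'
import cv2
i=cv2.imread('pics/side.png')[100:300,180:450]; cv2.imwrite('pics/sidecrop.png',cv2.resize(i,(800,592),interpolation=2))
E
```

```text
(no output)
```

View pics/sidecrop.png

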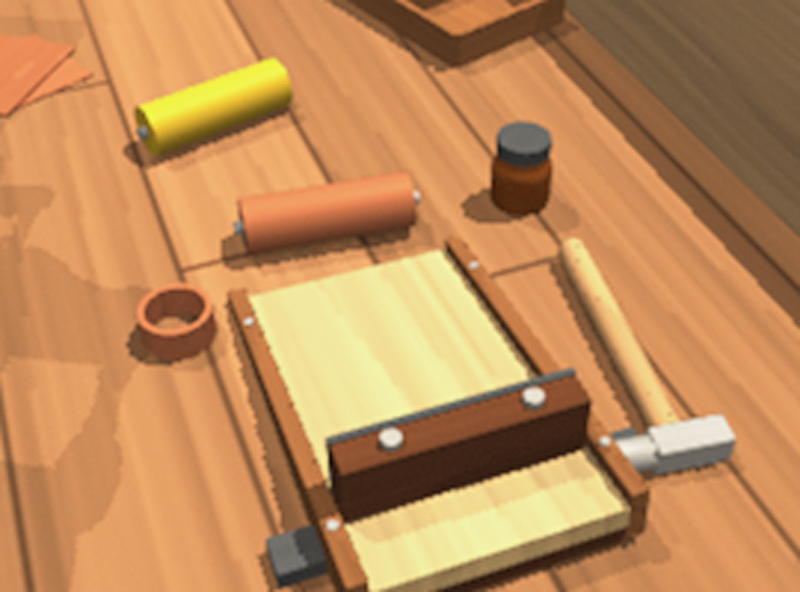

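Scene picture: candidates for the roller are the copper one at (378,202) and a yellow look-alike at (453,190). For the stop, the brown one on the ramp is at (256,185) and a pink one stands at (178,180). The side crop confirms the choice of the copper roller and the brown stop. Jar (375,254), hammer (280,248) and collar (347,166) are the bystanders.

```bash
python3 - <<'E'
from h import *
np.set_printoptions(precision=3,suppress=True)
for n in ("scene","side"):
    c=dict(np.load(n+".npz")); P=cloud(c).reshape(-1,3); F=c["frame"]; hsv=cv2.cvtColor(F,cv2.COLOR_RGB2HSV).reshape(-1,3).astype(int)
    H,S,V=hsv.T; x,y,z=P.T; box=(x>440)&(x<720)
    m=box&(H>20)&(H<32)&(V>150)&(y>-200)&(y<190)&(z>2)&(z<60)
    Q=P[m]; A=np.c_[Q[:,:2],np.ones(len(Q))]
    for _ in range(3):
        k=np.linalg.lstsq(A,Q[:,2],rcond=None)[0]; r=abs(Q[:,2]-A@k); A,Q=A[r<4],Q[r<4]
    g=k[:2]; print(n,"ramp n",len(Q),"slope",np.hypot(*g),"heading",np.arctan2(g[1],g[0]))
    u=g/np.hypot(*g); w=np.array([-u[1],u[0]])
    print(" across range",np.percentile(Q[:,:2]@w,[.5,99.5])," along",np.percentile(Q[:,:2]@u,[.5,99.5]),"toe s",-k[2]/np.hypot(*g))
    T=box&(z>72)&(z<95)&(y>-180)&(y<60); B=P[T][:,:2].astype(np.float32); B=B[abs(B@u-np.median(B@u))<40]
    rr=cv2.minAreaRect(B.astype(np.float32)); bp=cv2.boxPoints(rr); print(" stop",len(B),rr,"z",np.median(P[T][:,2])," s of corners",bp@u," w",bp@w)
    m=box&(y>170)&(y<310)&(z>15)&(z<60)&(x<690)&((H<14)|(H>175))&(S>100); B=P[m]
    mu=B[:,:2].mean(0)
    # cylinder fit: axis at z=25, unknown (px,py,theta)
    from scipy.optimize import least_squares
    def res(p):
        d=np.array([np.cos(p[2]),np.sin(p[2])]); nn=np.array([-d[1],d[0]])
        return np.hypot((B[:,:2]-mu)@nn-p[0],B[:,2]-p[1])-25
    s=least_squares(res,[0,25,0.0],loss="soft_l1",f_scale=2); p=s.x; d=np.array([np.cos(p[2]),np.sin(p[2])]);nn=np.array([-d[1],d[0]])
    e=np.percentile((B[:,:2]-mu)@d,[.5,99.5]); mid=mu+d*e.mean()+nn*p[0]
    print(" roller n",len(B),"mid",mid,"zc",p[1],"axis ang",p[2],"len",np.ptp(e),"rms",np.sqrt(np.mean(res(p)**2))," s,w",mid@u,mid@w)
E
```

```text
scene ramp n 4293 slope 0.12109696478012992 heading -1.5868652246219452
 across range [463.713 632.603]  along [-167.209  139.96 ] toe s -177.30880950918063
 stop 698 ((551.7929077148438, -75.42939758300781), (33.0374641418457, 177.0372772216797), 88.55362701416016) z 83.57465571665918  s of corners [82.259 83.884 50.847 49.223]  w [464.267 641.297 641.6   464.57 ]
 roller n 811 mid [559.016 231.711] zc 23.47426573276712 axis ang -0.11293342244985984 len 150.79955448364154 rms 1.2354645280817234  s,w -240.6636706326335 555.2201627384418
side ramp n 5044 slope 0.12403584480007604 heading -1.6076998560546567
 across range [462.658 636.176]  along [-169.01   131.219] toe s -183.09987257071
 stop 1496 ((547.4885864257812, -77.16510772705078), (34.941768646240234, 176.82623291015625), 89.06500244140625) z 83.46397986200529  s of corners [76.2   72.56  37.626 41.266]  w [461.928 638.717 637.998 461.209]
 roller n 1052 mid [552.943 230.921] zc 23.251496340501042 axis ang -0.11272527700527886 len 152.9671224125022 rms 2.404481741941932  s,w -251.16438742541132 544.0462125832904
```

```bash
cat >> h.py <<'E'
from scipy.spatial.transform import Rotation as Ro
def plan(t,yaw=None):
    o=readout.get_obs(); R=Ro.from_euler('xyz',o["tcp_rot"])
    print("t",round(o["time"],2),"pos",np.round(o["tool_pos"],1),"rot",np.round(o["tcp_rot"],4),"F",np.round(o["contact_force"],1),"shift",np.round(R.inv().apply(np.array(t)-o["tool_pos"])/80,3))
    if yaw is not None: print("turn",np.round((R.inv()*Ro.from_euler('xyz',[np.pi,0,yaw])).as_rotvec()/2/np.pi,4))
E
python3 -c "
from h import *
plan([557,315,160],np.pi-1.592)"
```

```text
t 0.7 pos [190.2 489.4 226.8] rot [3.1414 0.     2.7708] F [-0.3 -0.   0.6] shift [-5.063 -0.37   0.834]
turn [ 0.     -0.      0.1944]
```

Call:
step_arm(
  series="-1 -0.5 0 0 0 0 0.1; -1 -1 0 0 0 0 0.1944; -1 -1 0 0 0 0 0.1944; -1 -1 0 0 0 0 0.1944; -1 -1 0 0 0 0 0.1944; -1 -1 0 0 0 0 0.1944; -1 -1 0 0 0 0 0.1944; -1 -1 0 0 0 0 0.1944; -1 -1 0 0 0 0 0.1944; -1 -1 0 0 0 0 0.1944; -1 -1 0 0 0 0 0.1944",
)

```text
time: 1.8
tool_pos: [264.8, 460.4, 226.7]
tcp_rot: [-3.142, -0.0, 1.552]
contact_force: [-0.7, 0.5, -0.7]
grip_width: 91.7
finger_force: 0.0
```

Call:
step_arm(
  series="-1 -0.2 0.5 0 0 0 0; -1 -0.45 0.95 0 0 0 0; -1 -0.45 0.95 0 0 0 0",
)

```text
time: 2.1
tool_pos: [343.6, 420.8, 226.5]
tcp_rot: [3.14, 0.001, 1.547]
contact_force: [0.1, 1.3, 0.0]
grip_width: 91.5
finger_force: 0.0
```

Call:
step_arm(
  series="-1 -0.2 0.5 0 0 0 0; -1 -0.45 0.95 0 0 0 0; -1 -0.45 0.95 0 0 0 0",
)

```text
time: 2.4
tool_pos: [418.5, 383.1, 226.4]
tcp_rot: [3.14, 0.001, 1.547]
contact_force: [0.1, 0.9, 0.1]
grip_width: 92.0
finger_force: 0.0
```

Call:
step_arm(
  series="-1 -0.2 0.5 0 0 0 0; -1 -0.45 0.95 0.3 0 0 0; -1 -0.45 0.95 0.3 0 0 0",
)

```text
time: 2.7
tool_pos: [492.1, 344.9, 199.5]
tcp_rot: [-3.138, 0.003, 1.547]
contact_force: [-1.1, -0.9, -0.9]
grip_width: 91.8
finger_force: 0.0
```

```bash
python3 -c "
from h import *
plan([557,315,160],np.pi-1.592)"
```

```text
t 2.7 pos [492.1 344.9 199.5] rot [-3.1384e+00  3.0000e-03  1.5471e+00] F [-1.1 -0.9 -0.9] shift [-0.353  0.821  0.492]
turn [-0.0005  0.0005 -0.0004]
```

Call:
step_arm(
  series="-1 -0.17 0.4 0.25 0 0 0; -1 -0.34 0.79 0.48 0 0 0; -1 -0.34 0.79 0.48 0 0 0; -1 -0.34 0.79 0.48 0 0 0; -1 -0.34 0.79 0.48 0 0 0",
)

```text
time: 3.2
tool_pos: [552.0, 320.2, 165.2]
tcp_rot: [3.141, -0.001, 1.551]
contact_force: [0.2, -0.1, 0.5]
grip_width: 91.4
finger_force: 0.0
```

```bash
python3 - <<'E'
from h import *
plan([556,310,14],np.pi-1.592)
o=readout.get_obs(); c=vision.capture("wrist"); save("wrist1.png",c["frame"])
M=np.array(c["mount"]); R=Ro.from_euler('xyz',o["tcp_rot"]).as_matrix(); f=K(c)
np.savez("w1",pos=o["tool_pos"],R=R,**{k:c[k] for k in c})
def w(u,v,d):
    r=np.array([u-c["cx"],v-c["cy"]]); a=np.hypot(*r)/f; p=np.append(r/max(np.hypot(*r),1e-9)*np.tan(a),1)*d
    return R@(M@np.append(p,1))[:3]+o["tool_pos"]
for t in ("roller_mid","roller_far","roller_near","stop"):
    for q in models.pinpoint(c,t)[:2]:
        u,v=q["position"]; d=c["depth"][int(v),int(u)]; print(t,round(q["p"],2),int(u),int(v),d,np.round(w(u,v,d),1))
E
```

```text
t 3.2 pos [552.  320.2 165.2] rot [ 3.1412e+00 -8.0000e-04  1.5510e+00] F [ 0.2 -0.1  0.5] shift [-0.128  0.052  1.89 ]
turn [ 0.0001 -0.0001  0.0002]
roller_mid 0.79 325 263 311.03464 [557.3 247.3  45.1]
roller_mid 0.72 268 73 252.1578 [510.8 432.6  49.9]
roller_far 0.96 309 60 250.4118 [546.6 443.3  48.3]
roller_far 0.66 359 270 310.9696 [592.4 239.2  47.5]
roller_near 0.81 286 263 308.19876 [518.  249.6  47.6]
roller_near 0.62 228 90 257.3424 [473.7 420.8  48.3]
```

View pics/wrist1.png

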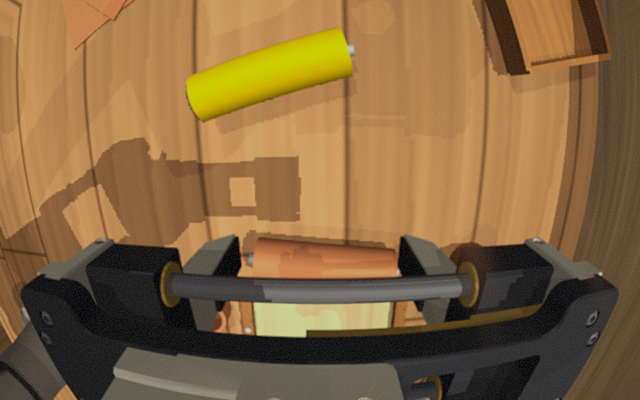

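The wrist view shows the copper roller at (325,263) with the ramp beyond it, and the yellow look-alike at (270,75) behind the tool. That agrees with the other cameras, so I'm going down behind the copper roller.

Call:
step_arm(
  series="-1 0 0.05 0.5 0 0 0; -1 0 0.05 0.95 0 0 0; -1 0 0.05 0.95 0 0 0",
)

```text
time: 3.75
tool_pos: [553.7, 317.7, 83.6]
tcp_rot: [-3.133, 0.004, 1.55]
contact_force: [0.2, 0.3, -0.7]
grip_width: 91.6
finger_force: 0.0
```

Call:
step_arm(
  series="-1 0 0 0.3 0 0 0; -1 0 0 0.6 0 0 0; -1 0 0 0.8 0 0 0; -1 0 0 0.93 0 0 0; -1 0 0 0.93 0 0 0; -1 0 0 0.93 0 0 0",
)

```text
time: 4.35
tool_pos: [557.8, 319.3, 15.4]
tcp_rot: [3.14, -0.001, 1.549]
contact_force: [0.3, 0.5, 0.5]
grip_width: 91.9
finger_force: 0.0
```

```bash
python3 -c "
from h import *
plan([556,270,14],np.pi-1.592)"
```

```text
t 4.35 pos [557.8 319.3  15.4] rot [ 3.1398e+00 -9.0000e-04  1.5495e+00] F [0.3 0.5 0.5] shift [-0.617 -0.009  0.017]
turn [ 0.0003 -0.0001 -0.    ]
```

Call:
step_arm(
  series="-1 -0.15 0 0 0 0 0; -1 -0.3 0 0 0 0 0; -1 -0.4 0 0 0 0 0; -1 -0.45 0 0 0 0 0; -1 -0.5 0 0 0 0 0; -1 -0.54 0 0 0 0 0; -1 -0.58 0 0 0 0 0; -1 -0.62 0 0 0 0 0; -1 -0.66 0 0 0 0 0; -1 -0.7 0 0 0 0 0; -1 -0.74 0 0 0 0 0; -1 -0.78 0 0 0 0 0; -1 -0.82 0 0 0 0 0; -1 -0.86 0 0 0 0 0; -1 -0.9 0 0 0 0 0; -1 -0.94 0 0 0 0 0; -1 -0.98 0 0 0 0 0",
)

```text
time: 6.05
tool_pos: [555.3, 240.2, 13.9]
tcp_rot: [3.142, -0.0, 1.549]
contact_force: [0.0, -0.3, 0.2]
grip_width: 92.0
finger_force: 0.1
```

```bash
cat > look.py <<'E'
from h import *
import sys
from scipy.optimize import least_squares
np.set_printoptions(precision=3,suppress=True)
plan([555,190,15],np.pi-1.592)
for n in sys.argv[2:]:
    c=vision.capture(n); save(sys.argv[1]+n+".png",c["frame"]); P=cloud(c).reshape(-1,3); H,S,V=cv2.cvtColor(c["frame"],cv2.COLOR_RGB2HSV).reshape(-1,3).astype(int).T
    o=readout.get_obs()["tool_pos"]; x,y,z=P.T
    L=10+max(0,.123*(175-(o[1]-35)))
    m=(x>465)&(x<650)&(abs(y-(o[1]-35))<45)&(z>L)&(z<L+50)&((H<14)|(H>175))&(S>100)&(y<o[1]-8); B=P[m]; mu=B[:,:2].mean(0)
    def res(p):
        d=np.array([np.cos(p[2]),np.sin(p[2])]); nn=np.array([-d[1],d[0]])
        return np.hypot((B[:,:2]-mu)@nn-p[0],B[:,2]-p[1])-25
    p=least_squares(res,[0,L+15,0.0],loss="soft_l1",f_scale=2).x; d=np.array([np.cos(p[2]),np.sin(p[2])]);nn=np.array([-d[1],d[0]])
    e=np.percentile((B[:,:2]-mu)@d,[.5,99.5]); print(n,len(B),"mid",mu+d*e.mean()+nn*p[0],"zc",p[1],"ang",p[2],"len",np.ptp(e))
E
python3 look.py a scene side
```

```text
t 6.05 pos [555.3 240.2  13.9] rot [ 3.142 -0.     1.549] F [ 0.  -0.3  0.2] shift [-0.628  0.009 -0.013]
turn [ 0. -0. -0.]
scene 638 mid [555.109 198.008] zc 23.548864608436364 ang -0.11366538863916713 len 150.84898205928596
side 1170 mid [555.307 194.971] zc 23.36038764469435 ang -0.11356481492208187 len 160.34301404178566
```

Call:
step_arm(
  series="-1 -0.05 0 0 0 0 0; -1 -0.1 0 0 0 0 0; -1 -0.15 0 0 0 0 0; -1 -0.2 0 0 0 0 0; -1 -0.25 0 0 0 0 0; -1 -0.3 0 0 0 0 0; -1 -0.35 0 0 0 0 0; -1 -0.4 0 0 0 0 0; -1 -0.45 0 0 0 0 0; -1 -0.5 0 0 0 0 0; -1 -0.55 0 -0.005 0 0 0; -1 -0.6 0 -0.01 0 0 0; -1 -0.65 0 -0.015 0 0 0; -1 -0.7 0 -0.02 0 0 0; -1 -0.75 0 -0.025 0 0 0; -1 -0.8 0 -0.03 0 0 0; -1 -0.85 0 -0.04 0 0 0; -1 -0.9 0 -0.045 0 0 0; -1 -0.95 0 -0.05 0 0 0; -1 -1 0 -0.055 0 0 0",
)

```text
time: 8.15
tool_pos: [553.6, 160.2, 18.4]
tcp_rot: [3.142, -0.0, 1.549]
contact_force: [-0.2, 1.7, 1.0]
grip_width: 91.9
finger_force: 0.8
```

```bash
python3 look.py b scene side
```

```text
t 8.15 pos [553.6 160.2  18.4] rot [ 3.142 -0.     1.549] F [-0.2  1.7  1. ] shift [0.373 0.009 0.042]
turn [ 0. -0. -0.]
scene 495 mid [546.048 119.554] zc 30.97507123761435 ang -0.1110265205945816 len 150.73779917805874
side 1339 mid [558.319 115.318] zc 30.989963132066595 ang -0.10479691169317139 len 181.2216682052257
```

Call:
step_arm(
  series="-1 -0.05 0 -0.006 0 0 0; -1 -0.1 0 -0.012 0 0 0; -1 -0.15 0 -0.018 0 0 0; -1 -0.2 0 -0.025 0 0 0; -1 -0.25 0 -0.03 0 0 0; -1 -0.3 0 -0.037 0 0 0; -1 -0.35 0 -0.043 0 0 0; -1 -0.4 0 -0.05 0 0 0; -1 -0.45 0 -0.055 0 0 0; -1 -0.5 0 -0.06 0 0 0; -1 -0.55 0 -0.067 0 0 0; -1 -0.6 0 -0.073 0 0 0; -1 -0.65 0 -0.08 0 0 0; -1 -0.7 0 -0.085 0 0 0; -1 -0.75 0 -0.092 0 0 0; -1 -0.8 0 -0.098 0 0 0; -1 -0.85 0 -0.104 0 0 0; -1 -0.9 0 -0.11 0 0 0; -1 -0.95 0 -0.116 0 0 0; -1 -1 0 -0.122 0 0 0",
)

```text
time: 10.25
tool_pos: [551.9, 80.2, 28.1]
tcp_rot: [-3.142, -0.0, 1.549]
contact_force: [0.1, 2.6, 0.4]
grip_width: 92.1
finger_force: 0.9
```

```bash
python3 look.py c scene side
```

```text
t 10.25 pos [551.9  80.2  28.1] rot [-3.142 -0.     1.549] F [0.1 2.6 0.4] shift [1.373 0.009 0.164]
turn [-0. -0. -0.]
scene 377 mid [541.376  41.014] zc 40.69646033866874 ang -0.0881370038845006 len 148.68738319297245
side 1512 mid [557.906  37.095] zc 40.69928127352429 ang -0.08353191524071092 len 182.8281012976957
```

View pics/cscene.png

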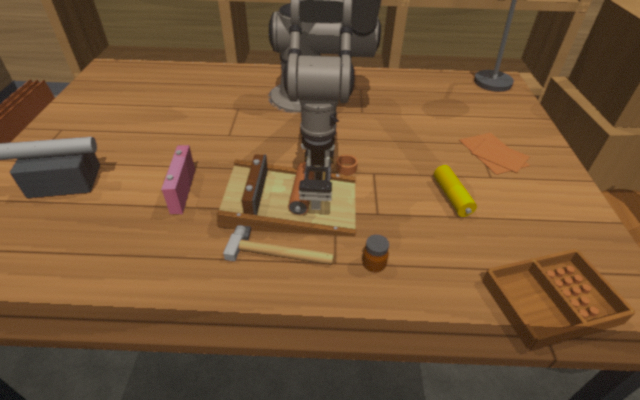

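The scene view shows the roller at about (298,190), on the ramp in front of the fingers. The stop's face is just ahead at (262,185), and nothing else has been touched.

Call:
step_arm(
  series="-1 -0.05 0 -0.005 0 0 0; -1 -0.1 0 -0.01 0 0 0; -1 -0.15 0 -0.015 0 0 0; -1 -0.2 0 -0.02 0 0 0; -1 -0.25 0 -0.025 0 0 0; -1 -0.3 0 -0.03 0 0 0; -1 -0.35 0 -0.035 0 0 0; -1 -0.4 0 -0.04 0 0 0; -1 -0.45 0 -0.045 0 0 0; -1 -0.5 0 -0.05 0 0 0; -1 -0.55 0 -0.055 0 0 0; -1 -0.6 0 -0.06 0 0 0; -1 -0.65 0 -0.065 0 0 0; -1 -0.7 0 -0.07 0 0 0; -1 -0.74 0 -0.075 0 0 0; -1 -0.78 0 -0.08 0 0 0; -1 -0.81 0 -0.085 0 0 0; -1 -0.84 0 -0.088 0 0 0; -1 -0.86 0 -0.09 0 0 0",
)

```text
time: 12.25
tool_pos: [550.4, 11.6, 35.3]
tcp_rot: [3.142, -0.0, 1.549]
contact_force: [0.4, 2.8, 0.8]
grip_width: 91.9
finger_force: 1.0
```

```bash
python3 look.py d scene side
```

```text
t 12.25 pos [550.4  11.6  35.3] rot [ 3.142 -0.     1.549] F [0.4 2.8 0.8] shift [2.231 0.009 0.254]
turn [ 0. -0. -0.]
scene 330 mid [553.603 -27.143] zc 49.102930207013905 ang -0.041753568106971575 len 173.36534902464302
side 997 mid [555.016 -27.879] zc 48.657913947199816 ang -0.028903258261969593 len 178.41932910705535
```

Call:
step_arm(
  series="-1 -0.02 0 0 0 0 0; -1 -0.04 0 0 0 0 0; -1 -0.06 0 0 0 0 0; -1 -0.08 0 0 0 0 0; -1 -0.1 0 0 0 0 0; -1 -0.11 0 0 0 0 0; -1 -0.12 0 0 0 0 0; -1 -0.12 0 0 0 0 0",
)

```text
time: 13.15
tool_pos: [550.2, 2.2, 35.3]
tcp_rot: [-3.142, -0.0, 1.549]
contact_force: [-0.2, 1.9, 0.7]
grip_width: 91.7
finger_force: 1.1
```

Call:
step_arm(
  series="-1 -0.015 0 0 0 0 0; -1 -0.03 0 0 0 0 0; -1 -0.045 0 0 0 0 0; -1 -0.06 0 0 0 0 0; -1 -0.06 0 0 0 0 0",
)

```text
time: 13.65
tool_pos: [550.2, 1.8, 35.4]
tcp_rot: [3.141, -0.006, 1.548]
contact_force: [1.1, 23.0, 2.0]
grip_width: 91.9
finger_force: 11.8
```

```bash
python3 look.py e side
```

```text
t 13.65 pos [550.2   1.8  35.4] rot [ 3.141 -0.006  1.548] F [ 1.1 23.   2. ] shift [2.351 0.007 0.27 ]
turn [ 0.    -0.001 -0.   ]
side 1038 mid [549.461 -59.002] zc 61.22380801423561 ang -0.001298231279931983 len 167.55785457419967
```

```bash
python3 - <<'E'
from h import *
a=cv2.cvtColor(vision.capture("scene")["frame"],cv2.COLOR_RGB2BGR)[140:250,200:370]
b=cv2.imread("pics/eside.png")[160:300,230:446]
cv2.imwrite("pics/fin.png",np.hstack([cv2.resize(a,(400,259)),cv2.resize(b,(400,259))]))
c=vision.capture("wrist"); save("finw.png",c["frame"][200:400])
print(np.round(readout.get_obs()["contact_force"],1))
E
```

```text
[ 2.4 23.3  2.9]
```

View pics/fin.png

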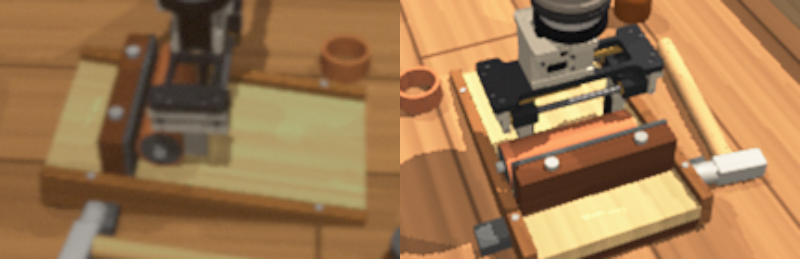

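View pics/finw.png

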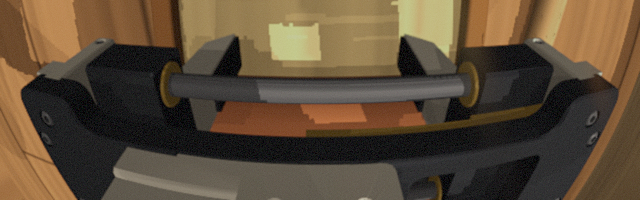

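The pictures show the roller square against the stop and resting on the deck. Both fingers are behind it, pressing with about 23 N, and the bystanders haven't moved.

```bash
python3 -c "
from h import *
print(order.close_job())"
```

```text
the job is handed in; nothing more can be done
None
```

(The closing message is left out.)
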